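Check a sorting-grid gap with the blade gauge

TASK

In the fisheries field lab, check a section of trawl sorting grid for bent bars: take the blue-handled blade gauge out of the wooden rack and lower its steel blade into the gap marked with orange tags, near the middle of the bars' length, until its shoulder rests flat on the bars either side. Keep hold of it until the blade is well down in the gap (do not drop it in), then let go and leave it standing there; leave the yellow and white gauges in the rack.

Things in the scene. Friction and masses are not known exactly. Their poses are not given: they have to be found in the camera images.
- blue_grip (a point): Centre of the blue gauge's upright handle: 36 mm (own x) by 14 mm (own y, pinch this way from above), 60 mm tall. Under it a blue shoulder plate 50 (x) by 72 (y) mm, 8 thick, underside 40 mm below this point; then the steel blade, 40 (x) by 5 (y) mm, lower edge 92 mm below this point. z up; same after a half turn; 150 g. Starts upright in a rack pocket, blade hidden, shoulder on the rack's top.
- gap (a point): Centre of the orange-tagged gap, level with the bar tops, 92 mm above the bench. Fixed steel grid: four round 14 mm bars along own x, 40 mm apart, so three gaps 26 mm wide (y), 220 mm long; open below. A 24 mm square orange tag sits on the frame at both ends of this gap, 121 mm from its centre; the others have black tags. Seated, the blue handle's centre is 40 mm above this point.
- yellow_grip (a point): Handle centre of the yellow gauge: same shape and axes as the blue, blade 10 mm thick. Stays in the rack: a fixed wooden block 230 x 84 mm, 65 mm high, its three pockets 70 mm apart in a row along the gauges' own x, gauges in any order. Rack and grid stand on either side of the bench, either way round.
- white_grip (a point): Handle centre of the white gauge: same shape and axes as the blue, blade 16 mm thick. Stays in its pocket of the rack.
There are look-alikes about, which are no part of the job. Of the things that look like the part that bears blue_grip, the middle-sized one is meant.

How it is judged (in metres and radians):
On the way, in this order (a step that is already met when the one before it is completed fails the run):
1. the blue gauge is lifted until its blade is clear of the rack (height (world z) of blue_grip above 0.165 m), for 0.1 s.
2. the blade is at least 30 mm deep in the orange-tagged gap while the fingers still hold the gauge (z of blue_grip in the frame of gap below 0.062 m and y of blue_grip in the frame of gap between -0.018 and 0.018 m and x of blue_grip in the frame of gap between -0.06 and 0.06 m and contact force between the fingers and blue above 0.5 N), for 0.05 s.
At the end, for the whole second after the job is handed in: The blue gauge stands released and at rest in the orange-tagged gap: its shoulder down on the bars (handle centre 30 to 48 mm above the bar tops), within 45 mm of the middle of the gap's length and 18 mm of its centre line, upright within 0.17 rad, its blade along the bars within 0.4 rad (z of blue_grip in the frame of gap between 0.03 and 0.048 m and y of blue_grip in the frame of gap between -0.018 and 0.018 m and x of blue_grip in the frame of gap between -0.045 and 0.045 m and angle between blue_grip's own z axis and vertical below 0.17 rad and angle between the x axis of blue_grip and the x axis of gap, either way round below 0.4 rad and linear speed of blue below 0.02 m/s); the robot touches nothing.
It fails at once if the yellow or the white gauge is moved more than 20 mm (distance of any of yellow_grip, white_grip from where it was at the start of the episode above 0.02 m).
It also fails if it takes over 43 s, if anything falls off the work surface, if the arm or the gripper's body presses on something with over 40 N, if the wrist force passes 120 N, or if a joint passes its speed limit or range.

ROBOT

A 7-joint arm with a two-finger parallel gripper is mounted at the origin on the work surface. World frame = base frame: x ahead of the robot, y to its left, z up, the work surface at z = 0. Lengths are in mm, angles in rad, forces in N, time in s.
With the tool pointing down it reaches from about 350 to 900 mm from the base axis. Payload 8.1 kg.
Tool frame: the origin (TCP) lies on the centre line of the jaws, within the pads' length; the fingertips stand 17 mm ahead of it and the grasp point (between the pads) lies 2 mm behind it; z points along the fingers, y is the line along which they close (so a half turn about z gives the same grasp; the last joint's range is limited). The gripper opens to 92 mm and grips with 3 to 60 N. Pads are 19 mm wide; open, the fingers measure 130 mm over their backs; the gripper's body (75 mm by 190 mm) begins 47 mm behind the grasp point.
Start: joints at [1.228, 0.434, 0.025, 1.573, -0.012, 1.134, -0.075], TCP at [148.418, -607.135, 243.742] pointing down, gripper open.
Joint ranges: [-2.62, 2.62], [-0.44, 2.09], [-1.27, 1.32], [0.08, 2.57], [-1.32, 4.46], [0.12, 2], [-2.74, 2.74]. Speed limits (rad/s): [2.22, 2.22, 3.01, 3.01, 3.14, 3.14, 3.14].

INTERFACE

Orientations are given as a rotation vector (axis times angle).
In Python, from rig import observe, get_image, camera_params, sign_off gives the robot as it stands.
- The arm moves only by the shell command python3 -m inch 'ROWS' [OPENING] [FORCE]. ROWS is a JSON object of lists of equal length, an entry for each row: "offset": the shift along the tool's x, y, z in mm, a list of three; "rot": the turn, a rotation vector about the tool's x, y, z in degrees, a list of three. In form: {"offset": [[dx, dy, dz], ...], "rot": [[ax, ay, az], ...]}. A call has exactly 5 rows; each row is the pose to reach, as a shift and turn from the pose commanded when the call began, along the tool's axes at that moment; what a row does not reach only later rows make up. A row lasts 1/8 s, in which the tool goes at most 62.5 mm and 10.7 degrees, less where a joint would pass 70% of its speed; a pose out of reach is approached as far as the arm can. A call with a gripper value outside its range is refused whole. OPENING is the finger opening in mm, from 0 to 91.8, set as the call begins (- or left out, the last holds). The fingers move at their own pace and stop on an object; FORCE is the grip in N (left out, the last holds). Time passes only in rows, so rows that repeat a pose let the fingers close, or fill a call up. It gives the time, the measured TCP pose, the force, the opening and the grip force at its end, in the units of the state.
- observe(): the state, without advancing time (a new reading comes with each control period).
- get_image(name): name is "scene" or "side" or "wrist"; returns the picture (480x640x3 uint8, red, green, blue); there is no depth.
- camera_params(name): a dict with "fov_y" (degrees; the focal length in pixels is half the picture's height over the tangent of half this angle, whatever the lens; pixels are square), "cx", "cy" (the principal point, pixels), "world_from_camera" (4x4, takes a point from camera to world coordinates). Camera axes: x right, y down, z forward; pixel columns grow to the right and rows downward; lengths in mm; the calibration is good to about 2 mm. A picture is of the moment at which its call begins: read the wrist's pose just before it. camera_params takes no time and is no camera call; for the wrist camera it gives the pose at the moment of the call.
- sign_off(): hands the job in; it is judged then, once.
The state is a dict: "time": time; "joint_positions": joint angles; "qvel": joint speeds; "joint_efforts": joint torques, N m; "eef_pos": TCP position; "eef_rot": TCP orientation; "wrist_force": force on the tool from outside, world axes, zero at the start; "torque": the same for the moment, N m; "width": finger opening in mm; "grip_force": force on a finger pad.
Only numpy, scipy, OpenCV 4.12 (cv2) and the standard library are available. Lean on these libraries where they do the work, as an engineer would, in place of code of your own. Each camera call takes 0.05 s, during which the arm holds its last target. There are 200 camera calls.

## Working session

There is one attempt and no reset: what is moved stays moved. The work goes in short steps, Python scripts to look and compute and a shell command to move; the robot and the scene stay as the last step left them, time stands still between calls to the robot, and variables do not carry over. Pictures are saved under pics/ and viewed, at most 10 in all, crops included, and the job is handed in when it is done.

```bash
mkdir -p pics; ls; python3 - <<'E'
from rig import *
import cv2,numpy as np
s=observe();print(s['time'],s['eef_pos'],s['eef_rot'],s['width'])
for n in("scene","side"):
    im=get_image(n);cv2.imwrite(f"pics/{n}0.png",im[:,:,::-1]);p=camera_params(n);print(n,p['fov_y'],p['cx'],p['cy'],np.round(p['world_from_camera'],3).tolist())
E
```

```text
pics
0.0 [ 148.2647593  -606.66022776  242.93983365] [-3.11752194e+00 -3.75421376e-01  5.32946894e-04] 91.6784803358172
scene 42.94694553352611 314.39237054082764 238.10042182971355 [[0.792, 0.309, -0.526, 1093.147], [0.61, -0.436, 0.662, -813.645], [-0.025, -0.845, -0.534, 736.619], [0.0, 0.0, 0.0, 1.0]]
side 52.81015543323674 307.85127951852576 243.89618849310435 [[-0.986, -0.079, 0.149, 360.834], [-0.168, 0.522, -0.836, 666.959], [-0.011, -0.849, -0.528, 542.932], [0.0, 0.0, 0.0, 1.0]]
```

View pics/scene0.png

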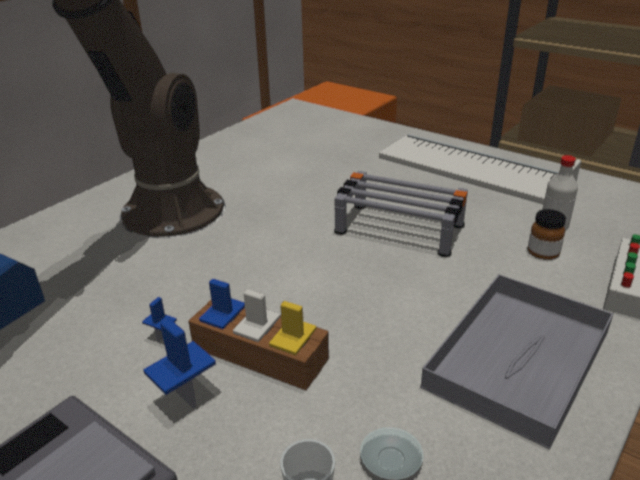

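View pics/side0.png

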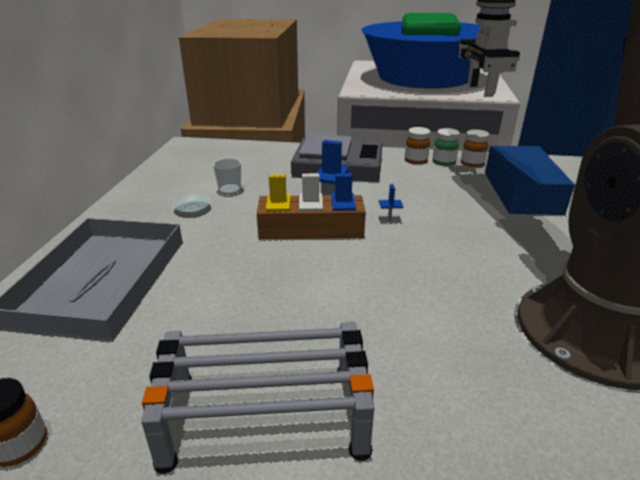

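Blue look-alikes in the scene view: a small one at (158,315), a large one standing free at (178,355), and one in the rack at (221,303). The rack one fits, being middle-sized and in a pocket. Orange tags are at (156,396) and (362,383) in the side view, marking the gap farthest to +y. I'll confirm with a crop and measure.

```bash
cat > h.py <<'E'
import cv2,numpy as np
from rig import *
def ray(p,uv):
    f=240/np.tan(np.radians(p['fov_y']/2));T=np.array(p['world_from_camera'])
    d=T[:3,:3]@np.array([(uv[0]-p['cx'])/f,(uv[1]-p['cy'])/f,1]);return T[:3,3],d/np.linalg.norm(d)
def onz(p,uv,z):
    o,d=ray(p,uv);return o+d*(z-o[2])/d[2]
def tri(rs):
    A=sum(np.eye(3)-np.outer(d,d) for o,d in rs);b=sum((np.eye(3)-np.outer(d,d))@o for o,d in rs);return np.linalg.solve(A,b)
R={'orange':((4,180,120),(16,255,255)),'yellow':((20,150,90),(32,255,255)),'blue':((105,150,50),(125,255,255))}
def blobs(im,c,amin=25):
    m=cv2.inRange(cv2.cvtColor(im,cv2.COLOR_RGB2HSV),*map(np.array,R[c]))
    n,l,st,ce=cv2.connectedComponentsWithStats(m)
    return [(ce[i].round(1).tolist(),st[i].tolist()) for i in range(1,n) if st[i,4]>=amin],l
E
python3 - <<'E'
from h import *
a=cv2.imread('pics/scene0.png');b=cv2.imread('pics/side0.png')
for n,i in(('scene',a),('side',b)):
    p=camera_params(n)
    for c in R:
        for ce,st in blobs(i[:,:,::-1].copy(),c)[0]: print(n,c,ce,st,onz(p,ce,{'orange':92,'yellow':98,'blue':98}[c]).round(0))
A=cv2.resize(a[250:400,130:340],None,fx=3.6,fy=3.6,interpolation=2);B=cv2.resize(b[130:245,250:411],None,fx=3,fy=3,interpolation=2)
cv2.imwrite('pics/c1.png',A)
E
```

```text
scene orange [345.3, 97.1] [295, 82, 100, 32, 1741] [ 35. 691.  92.]
scene orange [356.5, 175.5] [352, 174, 10, 4, 32] [370. 261.  92.]
scene orange [460.4, 193.5] [455, 191, 11, 6, 42] [608. 318.  92.]
scene yellow [291.3, 330.1] [269, 302, 47, 53, 1256] [ 600. -260.   98.]
scene blue [5.3, 264.3] [0, 255, 17, 22, 186] [  46. -431.   98.]
scene blue [220.9, 305.5] [200, 280, 44, 48, 1058] [ 465. -281.   98.]
scene blue [174.6, 353.3] [144, 298, 70, 96, 2743] [ 490. -406.   98.]
side orange [360.9, 382.4] [350, 375, 23, 16, 312] [371. 255.  92.]
side orange [154.8, 394.2] [143, 386, 25, 17, 332] [610. 312.  92.]
side yellow [277.3, 195.1] [265, 175, 26, 37, 612] [ 582. -219.   98.]
side blue [419.0, 55.6] [362, 22, 118, 66, 5268] [  256. -1739.    98.]
side blue [609.7, 119.8] [605, 113, 9, 13, 32] [-266. -844.   98.]
side blue [336.5, 175.8] [317, 140, 38, 70, 1522] [ 472. -334.   98.]
side blue [534.1, 164.2] [491, 145, 83, 42, 1711] [  22. -467.   98.]
side blue [390.7, 200.6] [380, 185, 22, 23, 205] [ 348. -228.   98.]
side blue [544.5, 194.4] [538, 187, 15, 18, 67] [  36. -302.   98.]
side blue [556.2, 204.6] [540, 192, 29, 22, 147] [  24. -258.   98.]
```

View pics/c1.png

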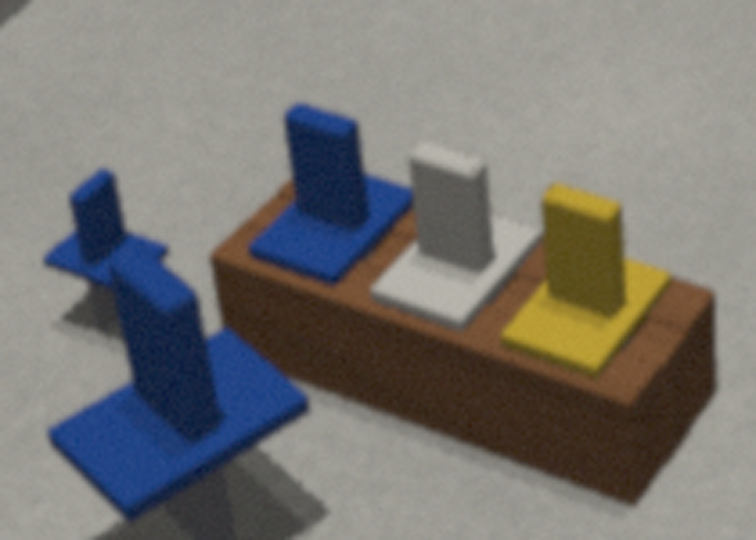

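The crop confirms it: the rack blue is middle-sized between the small one (left) and the large free-standing one (front). Next, the positions.

```bash
python3 - <<'E'
from h import *
p=camera_params('scene');q=camera_params('side')
b=onz(p,(219.7,281.9),135);w=onz(p,(130+449/3.6,250+160/3.6),135);y=onz(p,(291.9,305.6),135)
print('blue',b,'white',w,'yellow',y,'dir',np.degrees(np.arctan2(*(y-b)[1::-1])),np.linalg.norm(y-b))
print('side blue',onz(q,(344,175),135),onz(q,(278,176.5),135))
print('large top',tri([ray(p,(130+155/3.6,250+275/3.6)),ray(q,(332,143))]))
for u,v in(((356.5,175.5),(360.9,382.4)),((460.4,193.5),(154.8,394.2))):print('tag',tri([ray(p,u),ray(q,v)]))
from scipy.spatial.transform import Rotation as Ro
s=observe();M=Ro.from_rotvec(s['eef_rot']).as_matrix();print(M.round(3))
t=(b-s['eef_pos']);t[2]=235-s['eef_pos'][2];print('move',M.T@t)
E
```

```text
blue [ 454.44051646 -268.12738924  135.        ] white [ 525.28740508 -259.23253419  135.        ] yellow [ 592.43587294 -246.19763506  135.        ] dir 9.029742429848008 139.72699284092238
side blue [ 447.42697196 -257.41414502  135.        ] [ 581.32973212 -230.35269082  135.        ]
large top [ 491.61826894 -400.8267472   149.43335559]
tag [371.7865587  257.57784535  94.19538218]
tag [609.65864916 313.8663358   94.33115956]
[[ 0.971  0.237 -0.   ]
 [ 0.237 -0.971  0.001]
 [-0.    -0.001 -1.   ]]
move [ 377.77328563 -256.18936983    8.33885291]
```

```bash
python3 -m inch '{"offset":[[40,-27,0],[80,-54,0],[120,-81,0],[160,-108,0],[200,-135,0]],"rot":[[0,0,0],[0,0,0],[0,0,0],[0,0,0],[0,0,0]]}' 91 && python3 -m inch '{"offset":[[40,-27,2],[80,-54,4],[120,-81,8],[178,-121,8],[178,-121,8]],"rot":[[0,0,0],[0,0,0],[0,0,0],[0,0,0],[0,0,0]]}' && python3 -m inch '{"offset":[[0,0,0],[0,0,0],[0,0,0],[0,0,0],[0,0,0]],"rot":[[0,0,0],[0,0,0],[0,0,0],[0,0,0],[0,0,0]]}'
python3 - <<'E'
from h import *
p=camera_params('wrist');im=get_image('wrist');cv2.imwrite('pics/w1.png',im[:,:,::-1])
s=observe();print(s['eef_pos'],s['eef_rot'],p['fov_y'],p['cx'],p['cy'],np.array(p['world_from_camera']).round(3).tolist())
E
```

```text
time: 0.72
eef_pos: [311.4, -427.1, 243.5]
eef_rot: [-3.119, -0.376, 0.0]
wrist_force: [0.7, -0.7, 0.3]
width: 90.9
grip_force: 0.0
time: 1.35
eef_pos: [457.8, -264.1, 235.5]
eef_rot: [-3.116, -0.387, -0.002]
wrist_force: [-0.2, -0.9, -0.0]
width: 91.0
grip_force: 0.0
time: 1.98
eef_pos: [454.6, -269.1, 235.8]
eef_rot: [3.119, 0.375, 0.0]
wrist_force: [-0.6, -0.3, -0.3]
width: 90.9
grip_force: 0.0
[ 454.69200726 -268.93518037  235.77684172] [3.11899120e+00 3.75076841e-01 8.74389037e-05] 59.05845355121201 324.69073005650137 248.0645791557013 [[0.237, -0.933, -0.27, 528.159], [-0.972, -0.227, -0.066, -251.26], [0.001, 0.278, -0.961, 376.229], [0.0, 0.0, 0.0, 1.0]]
```

View pics/w1.png

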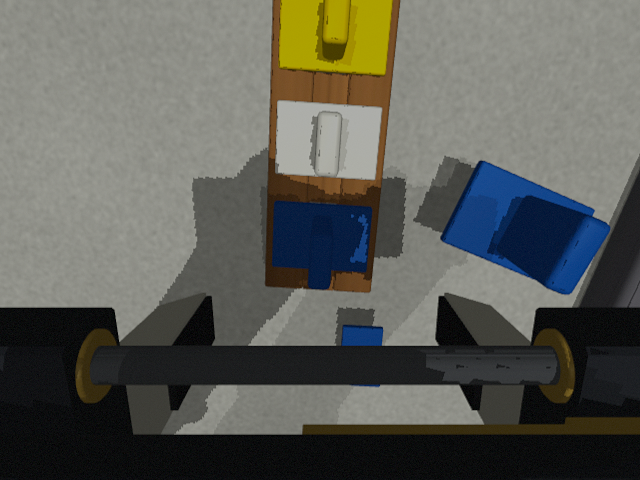

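Wrist view: the blue gauge's shoulder has corners around (275,201), (372,206), (368,273), (274,268), with white and yellow above it. The large look-alike is on the right, and the small one is at (362,355).

```bash
python3 - <<'E'
from h import *
from scipy.spatial.transform import Rotation as Ro
p=camera_params('wrist')
B=[onz(p,u,73) for u in((275,201),(372,206),(370,273),(274,268))]
W=[onz(p,u,73) for u in((277,101),(382,107),(378,180),(277,174))]
b=np.mean(B,0);w=np.mean(W,0);print(b,w,np.linalg.norm(w-b),np.degrees(np.arctan2(*(w-b)[1::-1])))
for e in(B[0]-B[1],W[0]-W[1]):print(np.linalg.norm(e),np.degrees(np.arctan2(e[1],e[0]))-90)
for e in(onz(p,(265,287),65)-onz(p,(281,0),65),onz(p,(371,291),65)-onz(p,(398,0),65)):print(np.degrees(np.arctan2(-e[1],-e[0])))
s=onz(p,(362,335),50);print('small',s)
for e in ((327.,8),(328,145),(321,248)):print(e)
print('white top',onz(p,(329,116),135), 'blue base handle', )
s=observe();M=Ro.from_rotvec(s['eef_rot']).as_matrix();print(M.T@(b-s['eef_pos']))
E
```

```text
[ 450.47015665 -268.87674444   73.        ] [ 518.6728835 -256.4428206   73.       ] 69.32686644725626 10.33202773416235
70.22387401204999 10.722341705955188
71.33881086286439 10.612487350020146
8.495661165055576
10.495908335458019
small [ 369.24491448 -322.85851431   50.        ]
(327.0, 8)
(328, 145)
(321, 248)
white top [ 533.66798146 -252.3742752   135.        ] blue base handle
[ -4.0941024   -1.07976167 162.77653418]
```

```bash
python3 -m inch '{"offset":[[-4,-1,0],[-4,-1,20],[-4,-1,50],[-4,-1,80],[-4,-1,100]],"rot":[[0,0,3.3],[0,0,3.3],[0,0,3.3],[0,0,3.3],[0,0,3.3]]}' 91 && python3 -m inch '{"offset":[[0,0,10],[0,0,20],[0,0,26],[0,0,26],[0,0,26]],"rot":[[0,0,0],[0,0,0],[0,0,0],[0,0,0],[0,0,0]]}' && python3 -m inch '{"offset":[[0,0,0],[0,0,0],[0,0,0],[0,0,0],[0,0,0]],"rot":[[0,0,0],[0,0,0],[0,0,0],[0,0,0],[0,0,0]]}' 0 30 && python3 -m inch '{"offset":[[0,0,0],[0,0,0],[0,0,0],[0,0,0],[0,0,0]],"rot":[[0,0,0],[0,0,0],[0,0,0],[0,0,0],[0,0,0]]}'
```

```text
time: 2.65
eef_pos: [450.2, -268.5, 134.4]
eef_rot: [-3.128, -0.286, 0.002]
wrist_force: [-0.0, -0.0, 0.4]
width: 91.4
grip_force: 0.0
time: 3.28
eef_pos: [451.0, -268.8, 110.2]
eef_rot: [3.128, 0.286, 0.001]
wrist_force: [0.6, 0.8, 0.2]
width: 91.0
grip_force: 0.0
time: 3.9
eef_pos: [450.7, -268.7, 109.7]
eef_rot: [3.129, 0.286, -0.0]
wrist_force: [0.2, -0.8, -0.1]
width: 45.5
grip_force: 0.0
time: 4.53
eef_pos: [450.7, -268.6, 109.7]
eef_rot: [-3.128, -0.286, 0.0]
wrist_force: [-0.8, 1.1, 0.0]
width: 14.2
grip_force: 30.0
```

```bash
python3 -m inch '{"offset":[[0,0,-20],[0,0,-45],[0,0,-75],[0,0,-105],[0,0,-130]],"rot":[[0,0,0],[0,0,0],[0,0,0],[0,0,0],[0,0,0]]}' && python3 -m inch '{"offset":[[0,0,0],[5,-20,0],[14,-54,0],[24,-92,0],[34,-132,0]],"rot":[[0,0,0],[0,0,0],[0,0,0],[0,0,0],[0,0,0]]}' && python3 - <<'E'
from h import *
s=observe();print(s['width'],s['grip_force'],s['joint_positions'],s['eef_pos'])
E
```

```text
time: 5.15
eef_pos: [450.6, -268.7, 240.7]
eef_rot: [3.128, 0.286, 0.0]
wrist_force: [0.4, -0.7, -1.5]
width: 13.7
grip_force: 30.0
time: 5.78
eef_pos: [459.5, -131.6, 238.2]
eef_rot: [-3.128, -0.285, 0.003]
wrist_force: [0.9, 1.1, -1.8]
width: 13.9
grip_force: 30.0
13.857139833452102 29.99875545501709 [ 0.36870815  0.21909517 -0.23986317  1.9094881   0.0603979   1.02180822
 -1.28652532] [ 459.50025225 -131.58921813  238.23492102]
```

```bash
python3 -m inch '{"offset":[[10,-40,0],[21,-80,0],[31,-120,0],[42,-160,0],[52,-200,0]],"rot":[[0,0,0],[0,0,0],[0,0,0],[0,0,0],[0,0,0]]}' && python3 -m inch '{"offset":[[10,-40,0],[21,-80,0],[31,-120,0],[42,-160,0],[53,-206,0]],"rot":[[0,0,0],[0,0,0],[0,0,-1],[0,0,-2],[0,0,-2.9]]}' && python3 -m inch '{"offset":[[0,0,0],[0,0,0],[0,0,0],[0,0,0],[0,0,0]],"rot":[[0,0,0],[0,0,0],[0,0,0],[0,0,0],[0,0,0]]}' && python3 - <<'E'
from h import *
p=camera_params('wrist');im=get_image('wrist');cv2.imwrite('pics/w2.png',im[:,:,::-1])
s=observe();print(s['joint_positions'],s['eef_pos'])
for ce,st in blobs(im,'orange')[0]: print(ce,st,onz(p,ce,94))
E
```

```text
time: 6.4
eef_pos: [474.5, 74.4, 238.3]
eef_rot: [3.128, 0.285, -0.003]
wrist_force: [0.7, -0.9, -1.5]
width: 13.8
grip_force: 30.0
time: 7.02
eef_pos: [489.7, 286.0, 238.0]
eef_rot: [3.119, 0.364, -0.003]
wrist_force: [0.7, -0.8, -1.8]
width: 13.3
grip_force: 30.0
time: 7.65
eef_pos: [490.2, 285.0, 239.8]
eef_rot: [3.12, 0.363, 0.0]
wrist_force: [-0.9, -0.4, -1.6]
width: 13.8
grip_force: 30.0
[-0.29532807  0.38519364 -0.44292012  1.69437889  0.1816811   1.10261473
 -2.13094611] [490.12625854 285.14705805 239.8193662 ]
```

View pics/w2.png

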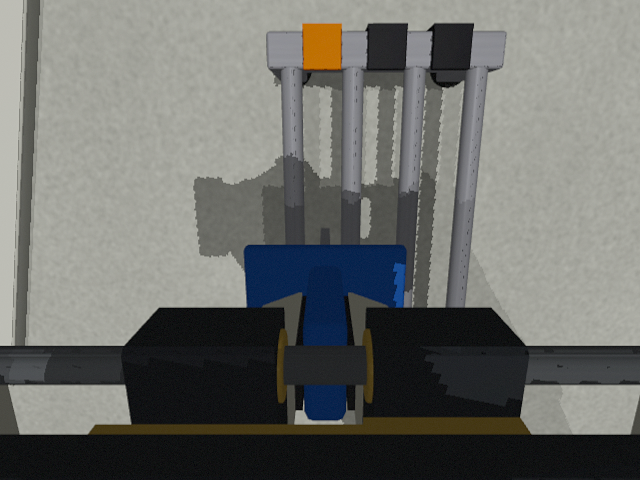

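Wrist view: the far orange tag is at (322,46). The bars either side of that gap run at columns 292 and 352, and the held gauge (shoulder 245–406, blade at col 325) is almost centred above the gap.

```bash
python3 - <<'E'
from h import *
from scipy.spatial.transform import Rotation as Ro
p=camera_params('wrist');im=cv2.imread('pics/w2.png').astype(int).sum(2)
m=cv2.inRange(cv2.cvtColor(cv2.imread('pics/w2.png'),cv2.COLOR_BGR2HSV),np.array((10,200,120)),np.array((22,255,255)));ys,xs=np.nonzero(m[:80]);print('tag px',xs.min(),xs.max(),ys.min(),ys.max())
tag=[onz(p,u,94) for u in((303,24),(341,24),(341,69),(304,69))];t=np.mean(tag,0);print('tag',t,np.linalg.norm(tag[0]-tag[1]),np.linalg.norm(tag[1]-tag[2]))
L=[onz(p,u,88) for u in((291.5,90),(293.5,230))];R_=[onz(p,u,88) for u in((353,90),(351,230))]
print('barsep',np.linalg.norm(L[0]-R_[0]),np.linalg.norm(L[1]-R_[1]))
c=[(L[i]+R_[i])/2 for i in(0,1)];d=c[0]-c[1];print('mid',c,np.degrees(np.arctan2(d[1],d[0])))
s=observe();M=Ro.from_rotvec(s['eef_rot']).as_matrix()
print([ (M.T@(x-s['eef_pos'])).round(1) for x in (*c,t)])
sh=[onz(p,u,s['eef_pos'][2]-5-32) for u in((245,246),(406,246))];print('shoulder edge mid',M.T@(np.mean(sh,0)-s['eef_pos']),np.linalg.norm(sh[0]-sh[1]))
e=np.diff(sh,axis=0)[0];print('sh yaw',np.degrees(np.arctan2(e[1],e[0]))+90)
print(M[:,0])
E
```

```text
tag px 303 341 24 69
tag [609.0706736  314.49899465  94.        ] 23.186055414917945 25.472360584448808
barsep 39.86768863931942 40.78992358005696
mid [array([585.06684997, 308.89839574,  88.        ]), array([494.21536302, 287.58184005,  88.        ])] 13.20450219403057
[array([ 97.8,  -1.3, 151.8]), array([  4.5,  -1.4, 151.8]), array([122.5,  -1.2, 145.8])]
shoulder edge mid [25.3010645   0.57545471 37.00632162] 70.10618013325396
sh yaw 13.285011753053269
[9.73201773e-01 2.29952709e-01 2.47366141e-04]
```

```bash
python3 -m inch '{"offset":[[1,-1.7,0],[1,-1.7,15],[1,-1.7,35],[1,-1.7,55],[1,-1.7,70]],"rot":[[0,0,0],[0,0,0],[0,0,0],[0,0,0],[0,0,0]]}' && python3 -m inch '{"offset":[[0,0,8],[0,0,16],[0,0,24],[0,0,29],[0,0,29]],"rot":[[0,0,0],[0,0,0],[0,0,0],[0,0,0],[0,0,0]]}' && python3 -m inch '{"offset":[[0,0,1],[0,0,2],[0,0,3],[0,0,3],[0,0,3]],"rot":[[0,0,0],[0,0,0],[0,0,0],[0,0,0],[0,0,0]]}'
```

```text
time: 8.32
eef_pos: [490.0, 287.1, 167.9]
eef_rot: [3.12, 0.365, -0.002]
wrist_force: [1.2, -0.1, -1.7]
width: 13.7
grip_force: 30.0
time: 8.95
eef_pos: [490.4, 287.4, 140.4]
eef_rot: [3.12, 0.365, -0.001]
wrist_force: [-0.1, -0.1, -1.6]
width: 13.6
grip_force: 30.0
time: 9.57
eef_pos: [490.6, 287.5, 137.8]
eef_rot: [3.12, 0.365, 0.0]
wrist_force: [1.1, -0.2, -2.6]
width: 13.7
grip_force: 30.0
```

```bash
python3 -m inch '{"offset":[[0,0,0.5],[0,0,1],[0,0,1.5],[0,0,1.5],[0,0,1.5]],"rot":[[0,0,0],[0,0,0],[0,0,0],[0,0,0],[0,0,0]]}'
```

```text
time: 10.2
eef_pos: [490.6, 287.5, 136.7]
eef_rot: [3.12, 0.365, 0.001]
wrist_force: [-2.4, -1.4, 5.4]
width: 13.7
grip_force: 30.0
```

Contact: the force changed from -2 to +5 N, so the shoulder is seated. I'll release and check before retreating.

```bash
python3 -m inch '{"offset":[[0,0,0],[0,0,0],[0,0,0],[0,0,0],[0,0,0]],"rot":[[0,0,0],[0,0,0],[0,0,0],[0,0,0],[0,0,0]]}' 60 && python3 -m inch '{"offset":[[0,0,0],[0,0,0],[0,0,0],[0,0,0],[0,0,0]],"rot":[[0,0,0],[0,0,0],[0,0,0],[0,0,0],[0,0,0]]}' && python3 -m inch '{"offset":[[0,0,-10],[0,0,-30],[0,0,-60],[0,0,-100],[0,0,-130]],"rot":[[0,0,0],[0,0,0],[0,0,0],[0,0,0],[0,0,0]]}' && python3 -m inch '{"offset":[[0,0,0],[0,0,0],[0,0,0],[0,0,0],[0,0,0]],"rot":[[0,0,0],[0,0,0],[0,0,0],[0,0,0],[0,0,0]]}'
python3 - <<'E'
from h import *
im=get_image('side');cv2.imwrite('pics/s2.png',cv2.resize(im[120:480,100:420,::-1],None,fx=1.6,fy=1.6))
E
```

```text
time: 10.82
eef_pos: [490.5, 287.5, 136.2]
eef_rot: [3.12, 0.365, -0.0]
wrist_force: [0.7, -0.4, -0.5]
width: 57.9
grip_force: 0.0
time: 11.45
eef_pos: [490.5, 287.5, 136.2]
eef_rot: [3.12, 0.365, -0.0]
wrist_force: [-0.2, 0.0, -0.6]
width: 60.1
grip_force: 0.0
time: 12.08
eef_pos: [490.7, 287.8, 268.7]
eef_rot: [-3.119, -0.365, -0.003]
wrist_force: [0.4, 0.1, -0.1]
width: 60.2
grip_force: 0.0
time: 12.7
eef_pos: [490.4, 287.4, 265.8]
eef_rot: [3.12, 0.365, -0.001]
wrist_force: [0.1, 0.1, -0.4]
width: 60.1
grip_force: 0.0
```

View pics/s2.png

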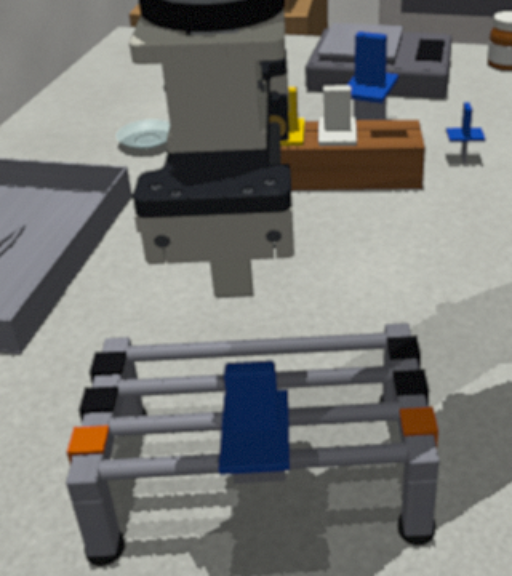

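The gauge stands across the two orange-tagged bars, released, and yellow and white are still in the rack. I'll check upright by projecting the expected points.

```bash
python3 - <<'E'
from h import *
p=camera_params('side');T=np.linalg.inv(p['world_from_camera']);f=240/np.tan(np.radians(p['fov_y']/2))
a=np.radians(13.2);X=np.array([np.cos(a),np.sin(a),0]);Y=np.array([-X[1],X[0],0])
for n,x,y,z in(('topL',18,0,162),('topR',-18,0,162),('shoBackR',-25,-36,100),('shoFrontL',25,36,96),('shoFrontR',-25,36,96)):
    q=T[:3,:3]@(np.array([490.5,287.5,z])+X*x+Y*y-[0,0,0])+T[:3,3];u=f*q[:2]/q[2]+[p['cx'],p['cy']];print(n,((u-[100,120])*1.6).round())
E
```

```text
topL [221. 365.]
topR [273. 363.]
shoBackR [286. 388.]
shoFrontL [216. 472.]
shoFrontR [287. 468.]
```

The projection matches the picture to within about 5 px, so the gauge is seated upright.

```bash
python3 -c "
from rig import *
print(sign_off())"
```

```text
the job is handed in; nothing more can be done
None
```

The blue gauge is standing upright and released in the orange-tagged gap, shoulder on the bars near mid-length; yellow and white are still in the rack, and the job was handed in at about 13 s (no verdict was returned).

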